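# Push the tube rack up into the reading stand and bolt it in

## Task

Push the black tube rack up the ramp into the reading stand until it sits flat on the white deck, all the way in against the far end stop; slide it, do not pick it up. Then lock it in: lift the red bolt knob out of its outer notch, move it toward the deck and let it drop fully into the inner notch, so that the bolt stands behind the rack. Leave the other things on the desk where they are.

Things in the scene. Friction and masses are not known exactly. Their poses are not given: they have to be found in the camera images.
- rack: Loose black tube rack, 107 (own x) x 206 (own y) x 34 mm high, 0.11-0.22 kg, origin at its underside centre. Starts before the ramp, within 0.15 rad and 25 mm of the stand's y axis. Push its end face at own y = -103 mm. It climbs nose-up by 10 degrees and levels as its middle passes the ramp's top, its rear end rising 18 mm: raise the fingertips too, or friction may jam it.
- stand: Fixed grey reading stand. Origin on the desk under the middle of the ramp's top edge; +y is the way in, x across. Ramp 131 mm wide, rising from the desk at y = -95 to the white level deck, 18 mm up, at y = 0. Entry cheeks by the ramp, 38 mm high, narrow from x = +-80 at y = -95 to +-57 mm at y = 5. Side rails: inner faces x = +-59 mm, from y = 40 mm in, tops 40 mm above the desk.
- end_stop (a point): Middle of the end stop's face where it meets the deck: stand's x = 0, y = 242 mm, 18 mm above the desk. The stop is 31 mm higher than the deck at most. With the rack's front end against it, the rack's centre is 103 mm before it and its rear end at the stand's y = 36 mm. A few mm of gap is fine.
- knob (a point): Middle of the red knob, 78 mm above the desk when down. Block 26 mm along the stand's x, 18 along its y, 34 high (60 to 94 mm above the desk) on a post between two notched plates (tops 50 mm above the desk); grasp from above across the 18 mm. In the stand's frame it is at y = 18 mm, and x = 130 mm at the outer, 90 mm at the inner end of its travel.
- bolt_tip (a point): Inner end of the steel bolt bar, which moves with the knob, 65 mm inward (stand's -x) of it. Bar 12 mm wide (stand's y = 12 to 24 mm), 21 to 33 mm above the desk when down. Open, it is clear of the rack's way; locked, it reaches 35 mm over the deck behind the rack. It hits the rack and cannot close if the rack's rear end is short of y = 24 mm.
- bolt (a joint): Bolt travel, m: 0 at the outer end, grows as the knob moves toward the deck (stand's -x), 0.040 at the inner stop. In the outer notch it can only read 0 to about 0.004, in the inner notch about 0.036 to 0.040. About 0.5 N of friction; stays where it is left.
- bolt_lift (a joint): Lift of the knob and bolt bar, m: 0 = pin at the bottom of a notch, 0.016 = top stop. From 0.010 up (best 0.013) the pin clears the tooth between the notches. It weighs about 0.8 N and falls by itself when released.
- label_pad: Cream pad of labels, 74x105x11 mm, origin at the centre of its underside; leave alone.
- blue_vial: Brown dropper vial with a blue top, 22 mm across, 63 mm high, standing, origin under its centre; leave alone.
- yellow_vial: Brown dropper vial with a yellow top, 22 mm across, 63 mm high, standing, origin under its centre; leave alone.
- stamp: Wooden hand stamp, 24x52x62 mm, standing, origin under its centre; leave alone.
Things that resemble listed ones, but are neither listed nor needed, are in the scene too. Of the things that look like the rack, the larger one is meant.

How it is judged (in metres and radians):
On the way:
1. the rack lies flat and fully in on the deck, with the bolt still open (y of rack in the frame of stand between 0.129 and 0.144 m and x of rack in the frame of stand between -0.012 and 0.012 m and z of rack in the frame of stand between 0.014 and 0.022 m and angle between rack's own z axis and vertical below 0.05 rad and angle between the y axis of rack and the y axis of stand, either way round below 0.09 rad and value of joint bolt below 0.008 m), for 0.2 s.
At the end, for the whole second after the job is handed in: The rack lies at rest on the deck, flat within 0.05 rad, its long side along the stand within 0.09 rad, its centre 129 to 144 mm past the ramp's top edge and within 12 mm of the centre line; the bolt travel is over 34 mm and the knob has dropped to within 3 mm of the bottom of the inner notch (y of rack in the frame of stand between 0.129 and 0.144 m and x of rack in the frame of stand between -0.012 and 0.012 m and z of rack in the frame of stand between 0.014 and 0.022 m and angle between rack's own z axis and vertical below 0.05 rad and angle between the y axis of rack and the y axis of stand, either way round below 0.09 rad and value of joint bolt above 0.034 m and value of joint bolt_lift below 0.003 m and linear speed of rack below 0.02 m/s); the robot touches nothing.
It fails at once if the rack is picked up (its centre over 50 mm above the desk) or tipped by more than 0.4 rad (height (world z) of rack above 0.05 m or angle between rack's own z axis and vertical above 0.4 rad).
It fails at once if one of the loose things standing by is moved by more than 30 mm or a vial is knocked over (distance of any of label_pad, blue_vial, yellow_vial, stamp from where it was at the start of the episode above 0.03 m or angle between any of blue_vial, yellow_vial's own z axis and vertical above 0.6 rad).
It also fails if it takes over 61 s, if anything falls off the work surface, if the arm or the gripper's body presses on something with over 40 N, if the wrist force passes 120 N, or if a joint passes its speed limit or range.

## Robot

A 6-joint arm with a two-finger parallel gripper is mounted at the origin on a cart in front of the work surface, level with it; the furniture and walls round the work are solid. World frame = base frame: x ahead of the robot, y to its left, z up, the work surface at z = 0. Lengths are in m, angles in degrees, forces in N, time in s.
With the tool pointing down it reaches from about 0.4 to 0.825 m from the base axis. Payload 7 kg.
Tool frame: the origin (TCP) lies midway between the tips of the shut fingers; the grasp point (between the pads) lies 19 mm behind it; z points along the fingers, y is the line along which they close (so a half turn about z gives the same grasp; the last joint's range is limited). The gripper opens to 88 mm and grips with 3 to 60 N. Pads are 19 mm wide; open, the fingers measure 130 mm over their backs; the gripper's body (78 mm by 193 mm) begins 47 mm behind the grasp point.
Start: joints at [86.809, 20.546, 0.682, 0, -70.136, -16.507], TCP at [0.228, 0.635, 0.227] pointing down, gripper open.
Joint ranges: [-176.03, 176.03], [-82.01, 121.73], [-58.28, 71.71], [-173.87, 95.51], [-174.79, -0.11], [-173.66, 173.66]. Speed limits (degrees/s): [136.94, 136.94, 172.46, 180, 180, 180].

## Interface

Orientations are given as a 3x3 rotation matrix whose columns are the frame's x, y, z axes.
In Python, from rig import robot gives the robot as it stands. Calls block until the motion is done:
- robot.goto(position, orientation): joint-space move of the TCP to a pose.
- robot.servo_line(position, ori=None, speed=0.15): straight line of the TCP; ori=None keeps the orientation; speed is the mean speed in m/s.
- robot.movej(angles): joint-space move.
- robot.move_gripper(opening): opening from 0.0 (shut) to 1.0 (fully open); the grip force is fixed at half the most; returns when the fingers have stopped.
- robot.dwell(seconds).
- robot.ik(position, orientation): joint angles nearest the present ones, or None.
- robot.grab_frame(name): name is "scene" or "side" or "wrist"; returns (picture, depth): 400x640x3 uint8, red, green, blue; 400x640 float32, m along the optical axis (not along the pixel's ray), 0 where there is no reading.
- robot.camera_info(name): a dict with "vfov" (degrees; the focal length in pixels is half the picture's height over the tangent of half this angle, whatever the lens; pixels are square), "cx", "cy" (the principal point, pixels), "view" (4x4, takes a point from world to camera coordinates); the wrist camera has in their place "T_tool_cam" (4x4, takes a point from camera to tool coordinates, whose origin is the TCP and whose axes are the flange's). Camera axes: x right, y down, z forward; pixel columns grow to the right and rows downward; lengths in m; the calibration is good to about 2 mm. A picture is of the moment at which its call begins: read the wrist's pose just before it. camera_info takes no time and is no camera call.
A pose or a line that the arm cannot do raises robot.Unreachable and nothing moves.
- robot.job_done(): hands the job in; it is judged then, once.
Readings, each from a call of its own:
- robot.read_t(): time.
- robot.read_qpos(): joint angles.
- robot.read_qvel(): joint speeds.
- robot.read_effort(): joint torques, N m.
- robot.read_position(): TCP position.
- robot.read_tcp_rot(): TCP orientation.
- robot.read_force(): force on the tool from outside, world axes, zero at the start.
- robot.read_ft_torque(): the same for the moment, N m.
- robot.read_grip_width(): opening from 0.0 (shut) to 1.0 (fully open).
- robot.read_finger_force(): force on a finger pad.
Only numpy, scipy, OpenCV 4.12 (cv2) and the standard library are available. Lean on these libraries where they do the work, as an engineer would, in place of code of your own. Each camera call takes 0.05 s, during which the arm holds its last target. There are 200 camera calls.

## Working session

There is one attempt and no reset: what is moved stays moved. The work goes in short steps, each a Python script; the robot and the scene stay as the last script left them, time stands still between calls to the robot, and variables do not carry over. Pictures are saved under pics/ and viewed, at most 10 in all, crops included, and the job is handed in when it is done.

```bash
mkdir -p pics; ls
cat > h.py <<'E'
import numpy as np, cv2
from rig import robot
def K(i,shape=(400,640)):
    f=shape[0]/2/np.tan(np.radians(i['vfov'])/2); return f,i['cx'],i['cy']
def cam(name):
    i=robot.camera_info(name); f,cx,cy=K(i)
    if 'view' in i: T=np.linalg.inv(np.array(i['view']))
    else:
        W=np.eye(4); W[:3,:3]=robot.read_tcp_rot(); W[:3,3]=robot.read_position(); T=W@np.array(i['T_tool_cam'])
    return T,f,cx,cy
def plane(c,uv,z):
    T,f,cx,cy=c; uv=np.atleast_2d(uv).astype(float)
    d=np.c_[(uv[:,0]-cx)/f,(uv[:,1]-cy)/f,np.ones(len(uv))]@T[:3,:3].T
    return T[:3,3]+d*((z-T[2,3])/d[:,2])[:,None]
def cloud(c,dep):
    T,f,cx,cy=c; v,u=np.mgrid[:400,:640]
    return np.stack([(u-cx)/f*dep,(v-cy)/f*dep,dep],-1)@T[:3,:3].T+T[:3,3]
def grab(n):
    c=cam(n); p,d=robot.grab_frame(n); return c,p,d
def save(n,p): cv2.imwrite('pics/'+n+'.png',p[:,:,::-1])
E
python3 - <<'E'
from h import *
for n in ('scene','side','wrist'):
    c,p,d=grab(n); save(n,p); np.savez(n+'.npz',p=p,d=d,T=c[0],k=c[1:]); print(n,c[0].round(3).tolist(),c[1:])
    print(robot.camera_info(n).keys())
E
```

```text
pics
scene [[0.645, -0.405, 0.648, -0.207], [-0.764, -0.353, 0.54, -0.752], [0.01, -0.844, -0.537, 0.751], [0.0, 0.0, 0.0, 1.0]] (np.float64(411.5592439359763), 323.8270715878218, 195.0738796331567)
dict_keys(['vfov', 'cx', 'cy', 'view'])
side [[-1.0, -0.004, 0.008, 0.619], [-0.009, 0.517, -0.856, 0.956], [-0.001, -0.856, -0.517, 0.706], [0.0, 0.0, 0.0, 1.0]] (np.float64(389.69292699425387), 318.6217286359929, 192.42761489033063)
dict_keys(['vfov', 'cx', 'cy', 'view'])
wrist [[-0.338, -0.901, -0.271, 0.301], [-0.941, 0.324, 0.096, 0.609], [0.001, 0.287, -0.958, 0.383], [0.0, 0.0, 0.0, 1.0]] (np.float64(275.4986193321203), 324.0264115407168, 199.4686547789993)
dict_keys(['vfov', 'cx', 'cy', 'T_tool_cam'])
```

View pics/scene.png

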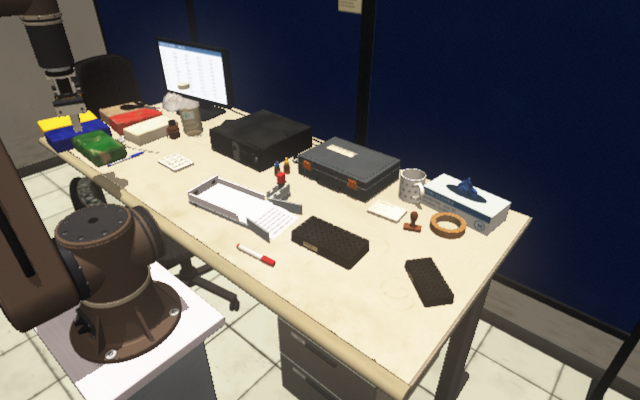

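View pics/side.png

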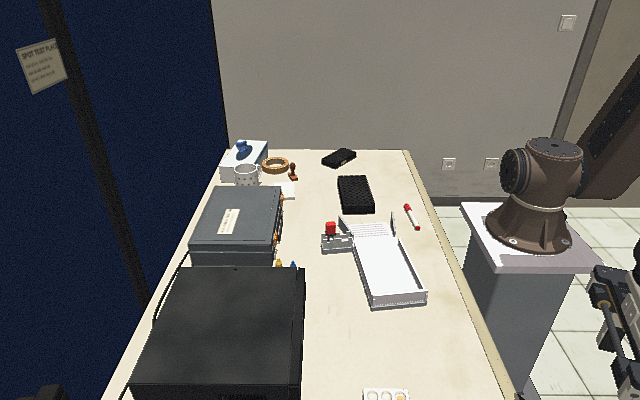

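The scene view shows the candidates. For the rack: a large black one at (330,241) and a smaller black decoy at (429,281). For the knob: a red block at (281,178) and a red-capped marker at (257,254). I choose (330,241) and (281,178), since they are the larger rack before the ramp and the knob on the stand. Next I'll measure them and check a close crop.

Run:
```python
from h import *
im=[]
for n in ('scene','side'):
    z=np.load(n+'.npz'); p=z['p'];d=z['d'];c=(z['T'],*z['k']); X=cloud(c,d); g=p.astype(int)
    hsv=cv2.cvtColor(p,cv2.COLOR_RGB2HSV)
    tab=(X[...,0]>.2)&(X[...,0]<1)&(abs(X[...,1])<.7)&(d>0)
    blk=((g.max(-1)<70)&tab&(X[...,2]>.02)&(X[...,2]<.05)).astype(np.uint8)
    cnt,_=cv2.findContours(blk,0,1)
    for k in cnt:
        if cv2.contourArea(k)<150: continue
        m=np.zeros_like(blk); cv2.drawContours(m,[k],-1,1,-1); 
        top=X[(m>0)&(X[...,2]>.028)]
        if len(top)<50: continue
        r=cv2.minAreaRect((top[:,:2]*1000).astype(np.float32)); print(n,'blk',cv2.boundingRect(k),r,np.median(top[:,2]).round(4))
    red=((hsv[...,0]<8)|(hsv[...,0]>172))&(hsv[...,1]>150)&(hsv[...,2]>80)&tab&(X[...,2]>.03)
    print(n,'red',red.sum(),X[red].mean(0).round(3),X[red].min(0).round(3),X[red].max(0).round(3), np.argwhere(red).mean(0))
    print(n,'desk z',np.median(X[...,2][tab&(abs(X[...,2])<.01)]).round(4))
    wh=(g.min(-1)>150)&(hsv[...,1]<25)&tab&(X[...,2]>.008)&(X[...,2]<.05)&(X[...,0]<.75)
    w=wh.astype(np.uint8); nn,l,s,ce=cv2.connectedComponentsWithStats(w)
    for i in range(1,nn):
        if s[i,4]>300:
            q=X[(l==i)]; print(n,'white',s[i],q.min(0).round(3),q.max(0).round(3),cv2.minAreaRect((q[:,:2]*1000).astype(np.float32)))
a=np.load('scene.npz')['p'][160:280,180:380]; b=np.load('side.npz')['p'][165:315,300:450]
save('crop',np.hstack([cv2.resize(a,(500,300),interpolation=2),cv2.resize(b,(300,300),interpolation=2)]))
```

```text
scene blk (292, 217, 76, 47) ((219.186767578125, -466.6858825683594), (1005.6610717773438, 202.15652465820312), 45.12366485595703) 0.0333
scene blk (299, 164, 101, 35) ((327.14788818359375, -368.50836181640625), (1315.04931640625, 361.25), 36.2275505065918) 0.037
scene blk (239, 137, 73, 32) ((781.7352294921875, 284.80548095703125), (112.87570190429688, 310.2128601074219), 68.93231964111328) 0.0387
scene red 69 [0.589 0.094 0.084] [0.577 0.087 0.065] [0.604 0.109 0.096] [177.23188406 280.71014493]
scene desk z -0.0001
scene white [ 189  183  101   50 1953] [ 0.371 -0.039  0.008] [0.543 0.313 0.043] ((458.9439697265625, 138.29721069335938), (149.1477508544922, 343.6607360839844), 4.960127830505371)
side blk (189, 247, 86, 15) ((695.209716796875, 520.3828735351562), (211.1961212158203, 859.4011840820312), 23.763458251953125) 0.0372
side blk (338, 175, 37, 35) ((530.8289184570312, 337.6543884277344), (1244.026123046875, 117.04905700683594), 87.28955841064453) 0.0318
side red 110 [0.596 0.106 0.081] [0.583 0.094 0.061] [0.607 0.112 0.094] [227.52727273 330.1       ]
side desk z -0.0013
side white [ 339  215   89   81 3067] [ 0.374 -0.022  0.008] [0.566 0.319 0.05 ] ((474.476318359375, 142.06167602539062), (160.79598999023438, 348.9703063964844), 7.161127090454102)
side white [363 388  47  12 309] [0.457 0.516 0.008] [0.54  0.541 0.015] ((498.4123229980469, 528.593994140625), (83.08821868896484, 24.415630340576172), 0.596416711807251)
```

View pics/crop.png

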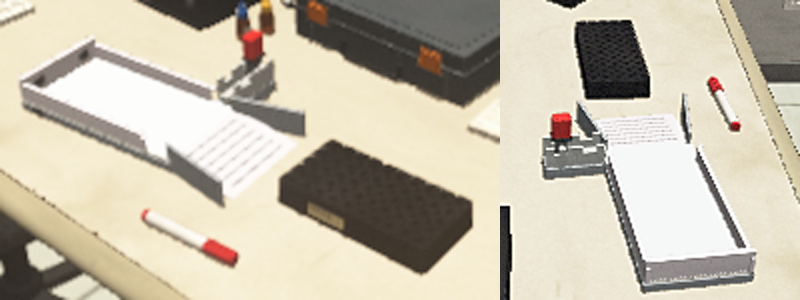

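View pics/wrist.png

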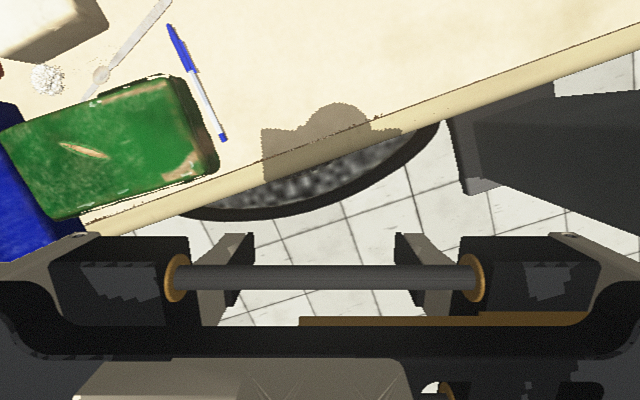

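The crop confirms the choice: the large rack, about 107 x 206 mm, lies right before the ramp at crop (375,205), and the red knob is on its notched plates at (253,45). The wrist view is not over the scene yet, so I'll move it above the stand and measure from there.

Run:
```python
from h import *
print(robot.read_tcp_rot()); Tc=np.array(robot.camera_info('wrist')['T_tool_cam']); print(Tc.round(3))
for s in (1,-1):
    R=np.array([[0,s,0],[s,0,0],[0,0,-1.]]).T
    a=R@Tc[:3,3]; d=R@Tc[:3,2]
    for z in (.38,.32,.27):
        h=z+a[2]; off=a[:2]-d[:2]/d[2]*h
        pos=np.r_[np.array([.50,.03])-off,z]; q=robot.ik(pos,R); print(s,z,pos.round(3),q)
        if q is not None and s==1: break
z=np.load('scene.npz')
for n in ('scene','side'):
    z=np.load(n+'.npz'); p=z['p'];d=z['d'];c=(z['T'],*z['k']); X=cloud(c,d)
    t=(d>0)&(X[...,0]>.55)&(X[...,0]<.95)&(abs(X[...,1])<.35)&(X[...,2]>.03)
    q=X[t]; H,xe,ye=np.histogram2d(q[:,0],q[:,1],bins=[8,14],range=[[.55,.95],[-.35,.35]])
    ix=np.digitize(q[:,0],xe)-1; iy=np.digitize(q[:,1],ye)-1
    M=np.zeros((8,14)); np.maximum.at(M,(ix.clip(0,7),iy.clip(0,13)),q[:,2]); print((M*1000).astype(int))
```

```text
[[ 9.41456412e-01 -3.37134597e-01 -2.95488148e-04]
 [-3.37134693e-01 -9.41455572e-01 -1.26693192e-03]
 [ 1.48937620e-04  1.29238049e-03 -9.99999154e-01]]
[[-0.001 -0.958 -0.287  0.078]
 [ 1.    -0.001 -0.    -0.   ]
 [ 0.    -0.287  0.958 -0.158]
 [ 0.     0.     0.     1.   ]]
1 0.38 [0.5   0.113 0.38 ] [ 1.70809706e+02 -7.94335520e+01 -3.88959480e+00  2.54444375e-14
 -1.65543957e+02  9.19029420e+00]
-1 0.38 [ 0.5   -0.053  0.38 ] [ 16.3368525    0.28127297  -4.96023805   0.         -84.75848898
 -16.3368525 ]
-1 0.32 [ 0.5   -0.035  0.32 ] [ 18.45972092   1.02141292 -11.72200779   0.         -77.25657929
 -18.45972092]
-1 0.27 [ 0.5  -0.02  0.27] [ 20.21386383   2.2859576  -16.83785152   0.         -70.87619088
 -20.21386383]
[[ 0 35 36 34 35  0 40 40 95 94  0  0  0  0]
 [ 0  0  0  0  0  0  0  0 93 92  0  0  0  0]
 [ 0  0  0  0  0  0  0  0  0  0  0 63 96 98]
 [63  0  0  0 78 79 79 78 77 80 76 62 98 98]
 [ 0  0  0  0 82 81 81 82 82 82 80  0 98 97]
 [ 0 88 91 91 81 82 81 82 81 80 79 62 98 98]
 [70 93 65 93 81 81 82 82 82 82 80 56 97 97]
 [74 89 92 89 80 82 81 81 81 81 79  0 99 99]]
[[ 0 33 33 34 34 34 37 39 93 93  0  0  0  0]
 [ 0  0  0  0  0  0  0  0 91 94  0  0  0  0]
 [ 0  0  0  0  0  0  0  0  0  0  0 61 95 95]
 [61  0  0  0 49 69 50 50 51 70 50 62 95 95]
 [ 0  0  0  0 79 79 80 80 80 80 80  0 96 96]
 [ 0 80 90 88 79 79 79 79 80 80 79  0 99 96]
 [69 90 88 90 79 79 80 81 80 81 79  0 96 96]
 [70 90 90 91 79 80 81 80 80 80 79  0 97 96]]
```

```bash
cat > meas.py <<'E'
from h import *
import sys
def blobs(m,amin):
    n,l,s,ce=cv2.connectedComponentsWithStats(m.astype(np.uint8)); return [(l==i,s[i],ce[i]) for i in range(1,n) if s[i,4]>amin]
def rackpose(c,p,X,d):
    g=p.astype(int); m=(g.max(-1)<75)&(d>0)&(X[...,2]>.026)&(X[...,2]<.06)&(X[...,0]>.3)&(X[...,0]<.66)&(X[...,1]>-.4)&(X[...,1]<.35)
    m=cv2.morphologyEx(m.astype(np.uint8),cv2.MORPH_OPEN,np.ones((3,3)))
    for b,s,ce in sorted(blobs(m,300),key=lambda t:-t[1][4])[:2]:
        q=X[b]; print('rack?',s,cv2.minAreaRect((q[:,:2]*1000).astype(np.float32)),'z',np.median(q[:,2]).round(4))
def meas(n,name):
    c,p,d=grab(n); X=cloud(c,d); save(name,p); np.savez(name+'.npz',p=p,d=d,T=c[0],k=c[1:])
    rackpose(c,p,X,d)
    hsv=cv2.cvtColor(p,cv2.COLOR_RGB2HSV)
    red=((hsv[...,0]<8)|(hsv[...,0]>172))&(hsv[...,1]>150)&(hsv[...,2]>60)&(d>0)&(X[...,2]>.085)&(X[...,2]<.13)&(X[...,0]<.7)&(X[...,0]>.4)
    q=X[red]
    if len(q)>10: print('knob top',len(q),cv2.minAreaRect((q[:,:2]*1000).astype(np.float32)),q[:,2].mean(),np.argwhere(red).mean(0))
    return c,p,d,X
E
python3 - <<'E'
from meas import *
R=np.array([[0,-1,0],[-1,0,0],[0,0,-1.]])
robot.goto([.5,-.035,.32],R)
c,p,d,X=meas('wrist','w1'); print(robot.read_t(),c[0].round(3))
E
```

```text
rack? [ 281    0   76  140 7551] ((504.7688293457031, -175.74337768554688), (99.4980697631836, 189.8138427734375), 3.3787264823913574) z 0.0333
knob top 177 ((593.5840454101562, 96.80182647705078), (24.82883071899414, 16.936792373657227), 8.739163398742676) 0.09184698908792413 [255.81920904 264.47457627]
2.7833 [[-1.    -0.    -0.001  0.501]
 [-0.     0.958  0.287 -0.112]
 [ 0.001  0.287 -0.958  0.478]
 [ 0.     0.     0.     1.   ]]
```

View pics/w1.png

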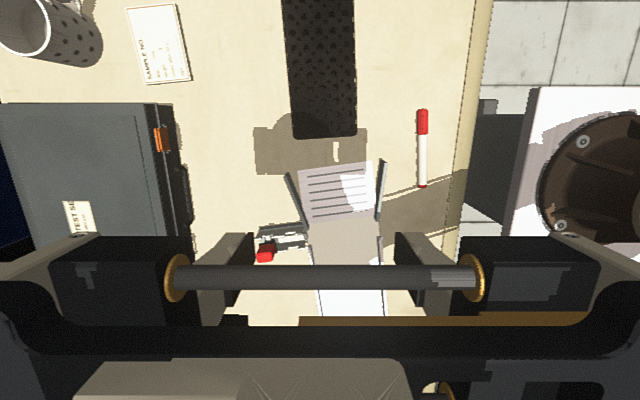

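The wrist view shows the rack at top (281-357, 0-140), the ramp (300-372, 165-222) and the knob (264,256). The gripper hides the deck, so I'll shift to +y to see the whole stand.

Run:
```python
from meas import *
R=np.array([[0,-1,0],[-1,0,0],[0,0,-1.]])
robot.goto([.5,.27,.32],R)
c,p,d,X=meas('wrist','w2'); print(robot.read_t())
hsv=cv2.cvtColor(p,cv2.COLOR_RGB2HSV)
box=(d>0)&(X[...,0]>.36)&(X[...,0]<.6)&(X[...,1]>-.08)&(X[...,1]<.4)
for lo,hi in ((.0135,.0235),(.034,.044)):
    m=box&(X[...,2]>lo)&(X[...,2]<hi)&(hsv[...,1]<40)
    for b,s,ce in blobs(m,80):
        q=X[b]; print(lo,s,cv2.minAreaRect((q[:,:2]*1000).astype(np.float32)),q[:,2].mean().round(4))
v=box&(X[...,2]>.008); print('max z',X[v][:,2].max())
save('w2z',cv2.resize(p[0:260,180:460],(800,743))[:600])
```

```text
knob top 303 ((593.758056640625, 98.25367736816406), (25.355905532836914, 17.942533493041992), 7.605583190917969) 0.09251441317811876 [ 39.01980198 249.11221122]
4.0
0.0135 [  266     0   131   190 13092] ((480.7635803222656, 172.94415283203125), (185.833740234375, 269.87408447265625), 7.890995979309082) 0.0175
0.0135 [258  57  45  10 125] ((566.7606201171875, 111.39494323730469), (66.79640197753906, 2.586311101913452), 7.61542272567749) 0.0178
0.034 [291   0  15  33 148] ((536.1376953125, 56.80482482910156), (6.0261454582214355, 40.82379150390625), 20.69097137451172) 0.0374
0.034 [270  32  28   7  84] ((557.99462890625, 79.25354766845703), (39.577693939208984, 4.55794620513916), 7.604140281677246) 0.0391
0.034 [354  41  49 149 712] ((391.312255859375, 204.0322723388672), (222.49623107910156, 73.61288452148438), 77.48836517333984) 0.039
0.034 [276  54  62 140 633] ((514.2265014648438, 204.9109649658203), (43.92427062988281, 218.6360626220703), 19.114221572875977) 0.0392
max z 0.43967605785435737
```

View pics/w2z.png

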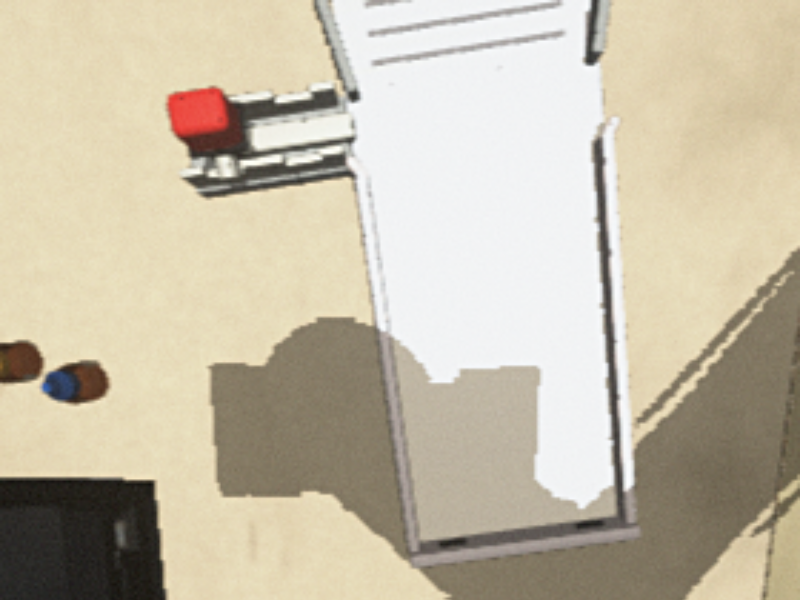

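View w2z shows the whole stand, yawed about 7.6 degrees, with the knob (200,118) in the outer notch. The end stop is at (520,540), and the vials at (20,362) and (75,383) are well off. I'll check the stand frame against the rails and stop.

Run:
```python
from meas import *
z=np.load('w2.npz'); p,d=z['p'],z['d']; X=cloud((z['T'],*z['k']),d)
for a in (7.2,7.7,8.2):
    t=np.radians(a); S=np.array([[np.cos(t),-np.sin(t)],[np.sin(t),np.cos(t)]]); o=np.array([.4674,.0632])
    L=np.dstack([(X[...,:2]-o)@S,X[...,2]]); ok=d>0
    for y0 in (60,110,160,210):
        m=ok&(abs(L[...,1]*1000-y0)<20)&(L[...,2]>.036)&(L[...,2]<.043)
        q=L[m][:,0]*1000; l=q[(q<0)&(q>-80)]; r=q[(q>0)&(q<80)]; print(a,y0,np.percentile(l,[5,95]).round(1),np.percentile(r,[5,95]).round(1))
    m=ok&(abs(L[...,0])<.05)&(abs(L[...,2]-.018)<.004)&(L[...,1]>.1); print('deck y max',np.percentile(L[m][:,1],99.5))
    m=ok&(abs(L[...,0])<.05)&(L[...,2]>.035)&(L[...,2]<.06)&(L[...,1]>.2)&(L[...,1]<.28); print('stop',np.percentile(L[m],[2,50,98],axis=0).round(4).tolist())
z=np.load('w1.npz'); X=cloud((z['T'],*z['k']),z['d'])
t=np.radians(7.7); S=np.array([[np.cos(t),-np.sin(t)],[np.sin(t),np.cos(t)]])
L=np.dstack([(X[...,:2]-o)@S,X[...,2]]);m=(z['d']>0)&(abs(L[...,0])<.06)&(L[...,2]>.003)&(L[...,2]<.016)&(L[...,1]<.02)&(L[...,1]>-.11)
print('ramp fit',np.polyfit(L[m][:,1],L[m][:,2],1))
# rack front edge and sides (top z .033), stand frame
m=(z['d']>0)&(z['p'].max(-1)<75)&(L[...,2]>.03)&(L[...,2]<.037)&(L[...,1]<-.1)&(abs(L[...,0])<.15)
q=L[m]*1000
for y0 in (-150,-180,-210,-240,-270):
    s=q[abs(q[:,1]-y0)<8][:,0]
    if len(s): print('rack',y0,np.percentile(s,[1,99]))
for x0 in (-30,0,30):
    s=q[abs(q[:,0]-x0)<8][:,1]; print('front',x0,s.max() if len(s) else None, s.min())
for n in('scene','side'):
    z=np.load(n+'.npz'); X=cloud((z['T'],*z['k']),z['d']); L=np.dstack([(X[...,:2]-o)@S,X[...,2]])
    m=(z['d']>0)&(z['p'].max(-1)<75)&(L[...,2]>.029)&(L[...,2]<.04)&(L[...,1]<-.08)&(L[...,1]>-.4)&(abs(L[...,0])<.12)
    print(n,cv2.minAreaRect((L[m][:,:2]*1000).astype(np.float32)))
```

```text
7.2 60 [-63.4 -57.8] [61.3 66.7]
7.2 110 [-63.9 -58.4] [60.8 66.2]
7.2 160 [-64.4 -58.9] [60.2 65.6]
7.2 210 [-64.9 -59.5] [59.8 65.1]
deck y max 0.24131626932863587
stop [[-0.0477, 0.2406, 0.0358], [-0.0005, 0.2432, 0.048], [0.048, 0.2487, 0.05]]
7.7 60 [-62.8 -57.3] [61.9 67.2]
7.7 110 [-62.9 -57.4] [61.7 67.2]
7.7 160 [-63.  -57.6] [61.6 67.1]
7.7 210 [-63.2 -57.7] [61.6 66.8]
deck y max 0.2413857815283241
stop [[-0.0471, 0.2407, 0.0358], [-0.0002, 0.2432, 0.048], [0.0481, 0.2486, 0.05]]
8.2 60 [-62.3 -56.8] [62.4 67.7]
8.2 110 [-62.  -56.5] [62.7 68.2]
8.2 160 [-61.6 -56.1] [63.  68.5]
8.2 210 [-61.4 -55.8] [63.4 68.7]
deck y max 0.2413532336934642
stop [[-0.0481, 0.2407, 0.0358], [-0.0003, 0.2432, 0.048], [0.0478, 0.2488, 0.0501]]
ramp fit [0.17715146 0.01728178]
rack -150 [-37.39890431  58.66972461]
rack -180 [-38.50742699  58.46098713]
rack -210 [-41.40651265  55.73152887]
rack -240 [-43.27976495  53.81912813]
rack -270 [-45.36747519  51.11188373]
front -30 -145.07123372559082 -330.0549884153733
front 0 -146.58871440723422 -334.0653510019842
front 30 -148.22638494205245 -337.7100872775952
scene ((2.0782089233398438, -246.92361450195312), (201.91940307617188, 105.55912780761719), 84.75465393066406)
side ((6.927040100097656, -216.47845458984375), (263.6600036621094, 161.13528442382812), 89.57066345214844)
```

```bash
cat > st.py <<'E'
from meas import *
t=np.radians(7.75); c_,s_=np.cos(t),np.sin(t)
S=np.array([[c_,-s_],[s_,c_]]); o=np.array([.4694,.0635])
def W(x,y,z): return np.r_[o+S@[x,y],z]
def L_(P): return np.r_[(np.array(P)[:2]-o)@S,P[2]]
Rp=np.array([[s_,-c_,0],[-c_,-s_,0],[0,0,-1.]])  # tool x=-stand y, tool y=-stand x
E
python3 - <<'E'
from st import *
z=np.load('scene.npz'); X=cloud((z['T'],*z['k']),z['d']); l=(X[...,:2]-o)@S
m=(z['d']>0)&(abs(l[...,0])<.12)&(l[...,1]>-.6)&(l[...,1]<-.34)&(X[...,2]>.006)&(X[...,2]<.1)
print('obst',m.sum(),l[m].max(0) if m.any() else '',l[m].min(0) if m.any() else '')
m=(z['d']>0)&(z['p'].max(-1)<75)&(X[...,2]>.006)&(X[...,2]<.04)&(l[...,1]<-.38)&(X[...,0]<.8)&(X[...,0]>.35);print('decoy',l[m].min(0),l[m].max(0))
print(robot.ik(W(-.002,-.392,.15),Rp),robot.ik(W(-.002,-.392,.01),Rp))
robot.goto(W(-.002,-.392,.15),Rp); robot.move_gripper(.4); print(robot.read_force(),robot.read_t())
c,p,d,X=meas('wrist','w3')
E
```

```text
obst 1631 [ 0.07989204 -0.34006086] [-0.07126298 -0.59979457]
decoy [-0.07126298 -0.60904414] [ 0.19578065 -0.41425572]
[-13.78998897  18.1692451  -13.34998131   0.         -58.48077359
  21.53998897] [-13.78998897  27.13602996 -21.1634347    0.         -41.70053534
  21.53998897]
[ 0.56659276 -0.25407152  0.99677529] 7.225
rack? [ 280  290   84   26 1719] ((505.8948669433594, -194.32154846191406), (98.49601745605469, 37.91274642944336), 7.951145172119141) z 0.0332
rack? [ 297  230   56   35 1591] ((511.472900390625, -263.8890380859375), (62.09922790527344, 39.88475799560547), 5.9034295082092285) z 0.0332
```

View pics/w3.png

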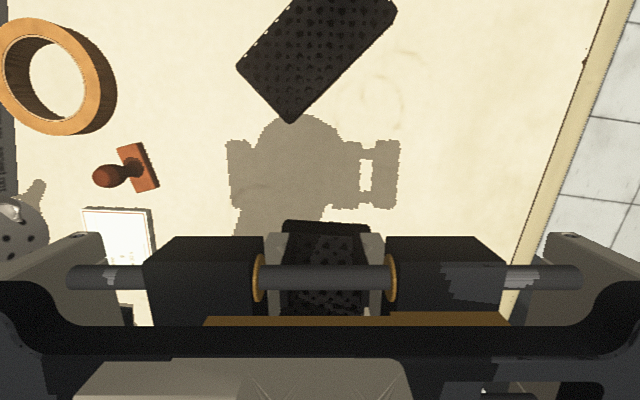

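View w3 shows the rack's rear edge near row 220 (285-370), the decoy's corner at (290,122) and free desk between them. I'll convert those pixels before going down.

Run:
```python
from st import *
z=np.load('w3.npz'); c=(z['T'],*z['k'])
for uv,h in (((285,219),.034),((370,226),.034),((290,122),.0),((290,122),.03),((238,68),.03)): print(uv,(L_(plane(c,uv,h)[0])*1000).round(1))
p=L_(robot.read_position()); print(p)
```

```text
(285, 219) [  39.6 -366.1   34. ]
(370, 226) [ -50.9 -358.1   34. ]
(290, 122) [  34.8 -464.5    0. ]
(290, 122) [  31.2 -465.    30. ]
(238, 68) [  77.4 -512.9   30. ]
[-0.00198791 -0.39201574  0.14999901]
```

```bash
python3 - <<'E'
from st import *
robot.servo_line(W(-.005,-.392,.010),Rp,speed=.1)
f0=np.array(robot.read_force())
def rep(): 
    f=np.array(robot.read_force())-f0; print((L_(robot.read_position())*1000).round(1),'F stand',(f[:2]@S).round(2),f[2].round(2),robot.read_t())
rep()
for y,x,z in ((-.35,-.004,.010),(-.28,0,.010),(-.22,0,.010),(-.165,0,.011),(-.14,0,.015),(-.12,0,.020)):
    robot.servo_line(W(x,y,z),Rp,speed=.05); rep()
E
python3 - <<'E'
from st import *
c,p,d=grab('scene'); q=grab('side')[1]
save('mid',np.hstack([cv2.resize(p[140:280,180:380],(400,280)),cv2.resize(q[160:300,300:450],(400,373))[:280]]))
E
```

```text
[  -4.5 -392.2   10.7] F stand [0. 0.] 0.0 8.825
[  -3.9 -350.1   10. ] F stand [-0.51  0.8 ] -0.47 9.8167
[   0.  -280.2   10. ] F stand [ 0.25 -0.14] 0.06 11.3667
[ 1.000e-01 -2.201e+02  1.000e+01] F stand [-0.44  1.37] -0.09 12.7167
[ 1.000e-01 -1.651e+02  1.100e+01] F stand [-0.07  0.2 ] -0.55 13.9667
[ 1.000e-01 -1.397e+02  1.510e+01] F stand [-0.46  1.18] -1.07 14.625
[   0.2 -119.6   20.1] F stand [0.11 0.1 ] 0.17 15.1833
```

View pics/mid.png

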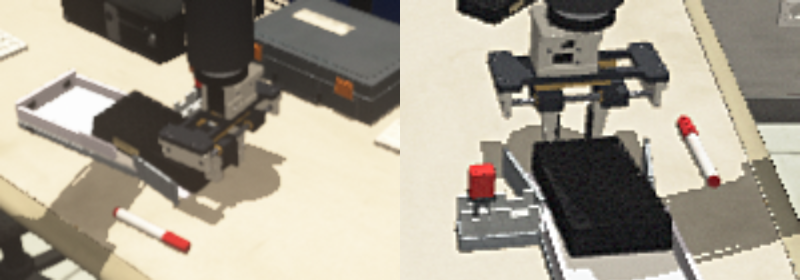

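The picture shows the rack nose-up between the cheeks (right half, 600,195), both fingers behind it and the knob clear at (482,182). I'll continue.

```bash
python3 - <<'E'
from st import *
def F(): return np.array(robot.read_force())
def rep(): 
    f=F(); print((L_(robot.read_position())*1000).round(1),'F',(f[:2]@S).round(2),f[2].round(2),round(robot.read_t(),2))
for y,z in ((-.105,.024),(-.09,.027),(-.075,.028),(-.04,.029),(-.01,.029),(.01,.029)):
    robot.servo_line(W(0,y,z),Rp,speed=.04); rep()
y=.010
while y<.036:
    y+=.002; robot.servo_line(W(0,y,.029),Rp,speed=.02); rep()
    if abs((F()[:2]@S)[1])>9: break
E
python3 - <<'E'
from st import *
for n in ('side','scene'): meas(n,'r'+n)
E
```

```text
[ 1.000e-01 -1.046e+02  2.410e+01] F [ 0.92 -0.39] 0.59 15.82
[  0.1 -89.7  27.1] F [ 0.02 -0.46] 0.24 16.36
[  0.1 -74.7  28.1] F [0.1 0. ] -0.2 16.88
[  0.1 -40.   29. ] F [-0.63 -0.31] -0.01 17.91
[ 0.1 -9.9 29. ] F [-0.57  0.46] -0.91 18.81
[ 0.1 10.3 29. ] F [-0.07  0.27] 0.98 19.46
[ 0. 12. 29.] F [ 0.41 -0.14] -0.12 19.71
[ 0.  14.1 29. ] F [0.14 0.28] -0.26 19.96
[ 0.  16.1 29. ] F [0.9  0.01] -0.54 20.21
[ 0.1 18.2 29. ] F [-0.85  0.79] 0.91 20.46
[ 0.1 20.2 29. ] F [-0.43  0.09] 0.08 20.71
[ 0.1 22.2 29. ] F [-0.37  0.02] 0.33 20.96
[-0.1 23.9 29. ] F [ 0.76 -1.83] 0.63 21.21
[-0.4 24.  29. ] F [  4.17 -15.84] 2.13 21.46
rack? [ 360  234   60   59 2394] ((450.1028137207031, 189.12998962402344), (113.72671508789062, 228.50193786621094), 8.275320053100586) z 0.0499
knob top 47 ((594.8078002929688, 101.99418640136719), (17.523134231567383, 24.291118621826172), 89.7404556274414) 0.09024449668093731 [224.10638298 329.9787234 ]
rack? [194 177  50  38 626] ((445.8660583496094, 197.93399047851562), (103.11714172363281, 204.19140625), 6.260456562042236) z 0.0508
knob top 14 ((595.5609130859375, 92.3491439819336), (17.960866928100586, 7.603224277496338), 29.58498191833496) 0.09018244032421222 [174.85714286 282.21428571]
```

The rack hit the end stop (16 N contact force) and lies level, its top at about 50-51 mm, as expected. I'll back off and go over the knob.

Run:
```python
from st import *
robot.servo_line(W(0,.005,.029),Rp,speed=.05); robot.servo_line(W(0,.0,.20),Rp,speed=.15)
best=None
for s in (1,-1):
    y=s*S[:,1]; x=-s*S[:,0]; R=np.array([[x[0],y[0],0],[x[1],y[1],0],[0,0,-1.]])
    q=robot.ik(W(.13,.018,.2),R)
    if q is not None:
        c=abs(np.array(q)-robot.read_qpos()).max(); print(s,np.round(q,1),c)
        if best is None or c<best[0]: best=(c,R)
R=best[1]; np.save('R.npy',R)
robot.move_gripper(.55); robot.goto(W(.129,.018,.20),R)
c,p,d,X=meas('wrist','w4'); print(robot.read_t())
meas('side','s4');
```

```text
1 [  27.9   15.   -10.9    0.   -64.2 -110.2] 86.34522023568337
-1 [ 27.9  15.  -10.9   0.  -64.2  69.8] 93.65477976431664
rack? [  340     2   213   117 22346] ((447.0949401855469, 201.1888885498047), (111.85680389404297, 206.89524841308594), 7.783904075622559) z 0.0511
knob top 409 ((593.7030639648438, 97.87216186523438), (24.692676544189453, 17.274295806884766), 8.252326965332031) 0.09224872017760913 [195.75305623 323.3202934 ]
25.325
rack? [ 360  235   60   58 2372] ((448.4306945800781, 202.158203125), (112.55518341064453, 202.70787048339844), 7.847139358520508) z 0.0499
knob top 46 ((594.7853393554688, 103.52870178222656), (17.102752685546875, 24.37558364868164), 89.49238586425781) 0.09058774740487588 [224.13043478 330.15217391]
```

View pics/w4.png

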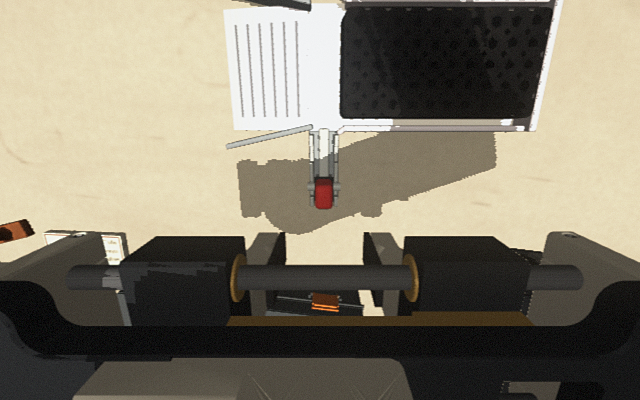

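View w4 shows the rack fully in against the stop (340-553, 5-118), and the knob at (323,195) is still in the outer notch. The rack's centre is at about stand (-3, 139) mm. Now I'll grasp the knob.

Run:
```python
from st import *
R=np.load('R.npy')
def F(): f=np.array(robot.read_force()); return np.r_[f[:2]@S,f[2]]
def rep(s): print(s,(L_(robot.read_position())*1000).round(1),F().round(2),round(robot.read_t(),2))
x0=.1285; robot.servo_line(W(x0,.0177,.066),R,speed=.1); rep('down')
robot.move_gripper(0.0); print('width',robot.read_grip_width()*88); rep('grip')
robot.servo_line(W(x0,.0177,.079),R,speed=.03); rep('lift')
robot.servo_line(W(x0-.033,.0177,.079),R,speed=.04); rep('in')
x=x0-.033; 
while x>x0-.043:
    x-=.001; robot.servo_line(W(x,.0177,.079),R,speed=.02); rep('step')
    if F()[0]>4: break
```

```text
down [128.9  17.8  66.7] [0.4  0.27 0.23] 26.87
width 17.83411039785926
grip [128.5  17.4  66.1] [-0.74 -1.77  0.99] 27.47
lift [128.6  17.5  79.1] [ 0.39 -3.54 -1.59] 28.05
in [95.2 17.6 79. ] [ 0.81 -5.38 -1.34] 29.02
step [94.5 17.6 78.9] [ 0.16 -4.93  0.57] 29.27
step [93.5 17.6 78.9] [ 0.65 -4.05 -0.62] 29.52
step [92.5 17.6 78.9] [ 0.04 -5.43 -0.33] 29.77
step [91.5 17.6 78.9] [ 0.23 -5.26 -0.32] 30.02
step [90.7 17.6 79. ] [ 1.19 -4.99 -0.69] 30.27
step [90.6 17.6 79.4] [ 2.18 -6.17 -0.69] 30.52
step [90.4 17.7 79.7] [ 4.46 -7.13 -0.36] 30.77
```

Inner stop found at x of about 90.6 mm. I'll back off 1.5 mm, lower, release and check.

Run:
```python
from st import *
R=np.load('R.npy')
def F(): f=np.array(robot.read_force()); return np.r_[f[:2]@S,f[2]]
def rep(s): print(s,(L_(robot.read_position())*1000).round(1),F().round(2),round(robot.read_t(),2))
x=.0922
robot.servo_line(W(x,.0177,.079),R,speed=.02); rep('back')
robot.servo_line(W(x,.0177,.0665),R,speed=.03); rep('low')
robot.move_gripper(.5); robot.dwell(.3); rep('open')
robot.servo_line(W(x,.0177,.2),R,speed=.12)
robot.servo_line(W(.13,.0177,.2),R,speed=.12)
c,p,d,X=meas('wrist','w5'); rep('up')
save('w5c',cv2.resize(p[90:230,230:430],(800,560)))
hsv=cv2.cvtColor(p,cv2.COLOR_RGB2HSV)
red=((hsv[...,0]<8)|(hsv[...,0]>172))&(hsv[...,1]>150)&(d>0)&(X[...,2]>.05)&(X[...,2]<.13)
print('knob top z',np.percentile(X[red][:,2],[10,50,90,98]))
z=np.load('w4.npz');p=z['p'];X=cloud((z['T'],*z['k']),z['d']);hsv=cv2.cvtColor(p,cv2.COLOR_RGB2HSV)
red=((hsv[...,0]<8)|(hsv[...,0]>172))&(hsv[...,1]>150)&(z['d']>0)&(X[...,2]>.05)&(X[...,2]<.13)
print('before',np.percentile(X[red][:,2],[10,50,90,98]))
```

```text
back [92.4 17.6 78.9] [ 0.15 -5.49 -0.63] 31.11
low [92.3 17.6 66.4] [-0.76 -5.77 -0.12] 31.68
open [92.2 17.7 66.5] [ 0.11  0.16 -0.32] 32.65
rack? [  341     1   213   118 22602] ((447.38226318359375, 201.2724609375), (112.78288269042969, 206.69680786132812), 7.88886022567749) z 0.0511
knob top 450 ((558.1183471679688, 92.63499450683594), (25.011106491088867, 16.581344604492188), 8.178094863891602) 0.09251055401910374 [160.11333333 323.67333333]
up [129.2  17.6 199.3] [-0.1   0.09  1.11] 34.43
knob top z [0.09049152 0.0926319  0.09373875 0.09424049]
before [0.08385986 0.09239391 0.09360215 0.0943139 ]
```

View pics/w5c.png

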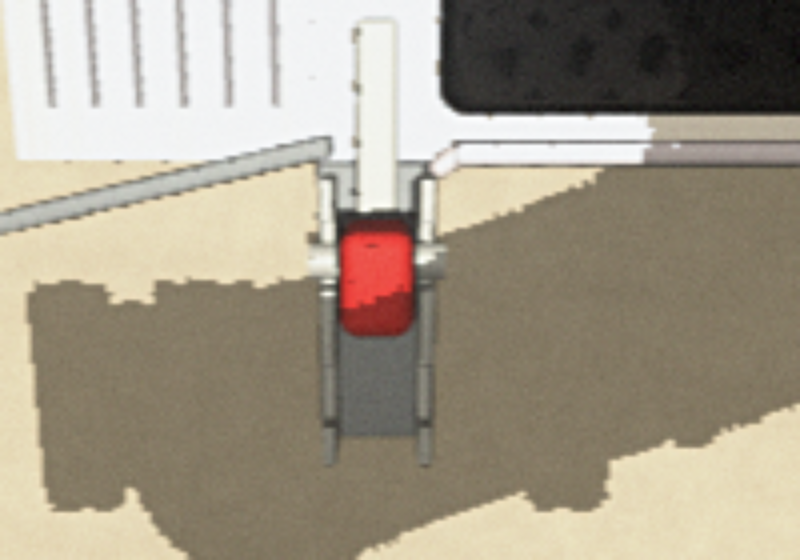

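The crop shows the bolt bar standing behind the rack (377,110). The knob (375,280) is in the inner notch: it moved 36 mm and its top is back at its original 94 mm height. I'm handing in.

```bash
python3 -c "
from rig import robot; print(robot.job_done())"
```

```text
the job is handed in; nothing more can be done
None
```

The rack lies flat on the deck against the end stop with the bolt dropped into the inner notch behind it, by the last camera check, and the job was handed in at about 34 s of the 61 s limit; the hand-in returned no verdict.

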